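# Set the needle depth: dial to its stop, four clicks back, lock

## Robot

A 6-joint arm with a two-finger parallel gripper is mounted at the origin on a cart in front of the work surface, level with it; the furniture and walls round the work are solid. World frame = base frame: x ahead of the robot, y to its left, z up, the work surface at z = 0. Lengths are in m, angles in degrees, forces in N, time in s.
With the tool pointing down it reaches from about 0.375 to 0.75 m from the base axis. Payload 9 kg.
Tool frame: the origin (TCP) lies where the fingers leave the gripper's body, on its centre line; the fingertips stand 73 mm ahead of it and the grasp point (between the pads) lies 54 mm ahead of it (robot.tip_reach is the distance from the TCP to the fingertips, in m); z points along the fingers, y is the line along which they close (so a half turn about z gives the same grasp; the last joint's range is limited). The gripper opens to 85 mm and grips with 20 to 120 N. Pads are 22 mm wide; open, the fingers measure 114 mm over their backs; the gripper's body (76 mm by 85 mm) begins 54 mm behind the grasp point. The pads swing forward as they close: fully open they stand 13 mm farther back than shut.
Start: joints at [61.667, 5.964, 5.575, 89.605, 0, 77.527], TCP at [0.164, 0.577, 0.304] pointing down, gripper open.
Joint ranges: [-171.21, 171.21], [-48.23, 106.86], [-62.78, 66.21], [-105.2, 120.99], [-86.42, 89.51], [-180, 180]. Speed limits (degrees/s): [127.2, 127.2, 147.25, 180, 180, 180].

## Interface

Orientations are given as [roll, pitch, yaw] about the fixed x, y, z axes, in that order (R = Rz(yaw) Ry(pitch) Rx(roll)).
In Python, from plant import robot gives the robot as it stands. Calls block until the motion is done:
- robot.move_pose(position, orientation): joint-space move of the TCP to a pose.
- robot.line_to(position, vel=0.15, rotation=None, guard=None): straight line of the TCP; rotation=None keeps the orientation; vel is the mean speed in m/s. With guard (N) it stops when the force on the tool has changed by that much, and returns True; else False.
- robot.goto_joints(angles): joint-space move.
- robot.set_gripper(opening): finger opening in m; the grip force is fixed at half the most; returns when the fingers have stopped.
- robot.pause(seconds).
- robot.ik(position, orientation): joint angles nearest the present ones, or None.
- robot.observe(): the state.
- robot.grab_frame(name): name is "scene" or "side" or "wrist"; returns the picture (420x560x3 uint8, blue, green, red); there is no depth.
- robot.get_calibration(name): a dict with "vertical_fov" (degrees; the focal length in pixels is half the picture's height over the tangent of half this angle, whatever the lens; pixels are square), "cx", "cy" (the principal point, pixels), "rvec" (rotation vector, rad) and "tvec" (3), from world to camera coordinates, as OpenCV has them. Camera axes: x right, y down, z forward; pixel columns grow to the right and rows downward; lengths in m; the calibration is good to about 2 mm. A picture is of the moment at which its call begins: read the wrist's pose just before it. get_calibration takes no time and is no camera call; for the wrist camera it gives the pose at the moment of the call.
A pose or a line that the arm cannot do raises robot.IKError and nothing moves.
- robot.job_done(): hands the job in; it is judged then, once.
The state is a dict: "time": time; "q": joint angles; "qvel": joint speeds; "joint_torque": joint torques, N m; "tool_pos": TCP position; "tcp_rot": TCP orientation; "ft_force": force on the tool from outside, world axes, zero at the start; "torque": the same for the moment, N m; "gripper_width": finger opening in m; "gripper_force": force on a finger pad.
Only numpy, scipy, OpenCV 4.12 (cv2) and the standard library are available. Lean on these libraries where they do the work, as an engineer would, in place of code of your own. Each camera call takes 0.05 s, during which the arm holds its last target. There are 200 camera calls.

## Task

Set the needle depth on the stand that holds the hand-piece: turn the black dial clockwise (seen from above) until its red lug rests firmly but gently against the brass stop pin, never forcing it, then turn it back exactly four clicks and let go. Then lock the setting by flipping the red-knobbed lever fully over, away from you, and leave the other things on the table alone.

Things in the scene. Friction and masses are not known exactly. Their poses are not given: they have to be found in the camera images.
- stand: aluminium base plate, 10 mm thick, screwed down, carrying the depth-setting unit, the hand-piece (lying behind the unit) and the lock lever. Origin on its underside, exactly under the dial's axis; z up; +x points from the dial towards the hand-piece, roughly away from the robot; +y to the left of that. The lever stands on the plate 95 mm to the -y side of the dial's axis.
- unit: grey block, 84x84 mm, whose top (deck) is 50 mm above the table, with the click dial on it; origin on the dial's vertical axis at deck height, axes as the stand's. The dial: a red lug (1 to 6 mm above the deck, 38 mm out), a toothed steel skirt (6 to 15 mm, 60 mm across) and a round ribbed rubber knob, black, to grip (14 to 42 mm above the deck, 38 mm across), white mark on top over the lug.
- dial_grip (a point): fixed point of the unit on the dial's axis, 28 mm above the deck: mid-height of the black knob (it does not turn with the dial). The dial cannot be lifted. Its angle at the start is unknown: 60 to 130 degrees anticlockwise of the stop.
- pawl_tip (a point): tip of the spring pawl on the +y side of the unit, 10 mm above the deck (its housing: 36 to 58 mm from the axis, 13 mm high). It drops between the 18 teeth of the skirt: one click is one tooth, 20 degrees (0.349 rad), and takes 0.1 to 0.15 Nm; let go, the dial settles by itself in the nearest notch.
- stop_pin: brass stop pin, 6 mm thick, 9 mm high, on the deck at the front, 34 mm from the dial's axis; origin at its foot. Turned clockwise, the lug meets it about 2 degrees past the last (zero) notch. Spring-backed, it yields 0.2 mm per N: at 10 N (0.33 Nm on the dial, plus the pawl's drag) the lug has gone some 4 degrees farther. 4 to 12 N is a firm, gentle rest; over 20 N (0.66 Nm) is forced.
- needle_tip (a point): tip of the needle, a 3 mm steel pin that comes out of the front (-x) face of the unit, 28 mm above the table. It comes out 0.15 mm for each click that the dial is turned anticlockwise from the zero notch (58.5 mm from the dial's axis there), far too little to be measured by these readings: count the clicks.
- lock (a joint): lock lever, rad: 0 = leaning towards the robot (-x of the stand), 1.0 = fully over to +x. It turns about the stand's y axis, 32 mm above the table, and stays where it is left; about 2 N at its knob moves it.
- lock_tip (a point): centre of the red ball knob, 26 mm across, at the end of the lever, 50 mm from its hinge; about 76 mm above the table at either end, and 24 mm before (-x) or past (+x) the hinge. The lever's grey block is 70x50 mm and 25 mm high on the plate.
- tape_roll: yellow roll of tape, 64 mm across, 19 mm high, a bystander; origin under its centre
- salve_jar: white salve jar with black lid, 60 mm across, 50 mm high, a bystander; origin under its centre
- ink_blue: blue dropper bottle, 32 mm across, 92 mm high, a bystander; origin under its centre
- marker: white marker with a blue cap lying on the table, 13x136x14 mm, a bystander; origin under its centre

How it is judged:
By the outcome, as a careful person would: the job done as asked, in the order asked, and still so for the second after the job is handed in, with the robot touching nothing.
It also fails if it takes over 72 s, if anything falls off the work surface, if the arm or the gripper's body presses on something with over 40 N, if the wrist force passes 120 N, or if a joint passes its speed limit or range.

## Working session

There is one attempt and no reset: what is moved stays moved. The work goes in short steps, each a Python script; the robot and the scene stay as the last script left them, time stands still between calls to the robot, and variables do not carry over. Pictures are saved under pics/ and viewed, at most 10 in all, crops included, and the job is handed in when it is done.

```bash
mkdir -p pics; ls
python3 - <<'E'
from plant import robot
import cv2,numpy as np
a=robot.grab_frame("scene");b=robot.grab_frame("side")
cv2.imwrite("pics/a.png",a);cv2.imwrite("pics/b.png",b)
for n in("scene","side","wrist"):print(robot.get_calibration(n))
o=robot.observe();print(o)
E
```

```text
pics
{'vertical_fov': 50.177055217856, 'cx': 276.94119144219076, 'cy': 214.69308373327914, 'rvec': array([ 2.14984709, -1.25797909,  0.46241719]), 'tvec': array([-0.45260582,  0.32387043,  0.9972137 ])}
{'vertical_fov': 51.929460468114726, 'cx': 283.22153031523663, 'cy': 203.96657861284677, 'rvec': array([ 0.30088613, -2.53336163,  1.55377632]), 'tvec': array([0.50114087, 0.21224422, 0.6535303 ])}
{'vertical_fov': 69.2805266331384, 'cx': 282.1195429345009, 'cy': 211.8377216248524, 'rvec': array([-2.30758145, -1.74346399, -0.26035902]), 'tvec': array([-0.59859504, -0.03784754,  0.38027929])}
{'time': 0.1, 'q': array([ 6.16652788e+01,  5.99796453e+00,  5.53170358e+00,  8.96045949e+01,
       -2.25245649e-03,  7.75279464e+01]), 'qvel': array([-0.02180937, -0.12930836,  0.20795105, -0.00714426, -0.02646001,
       -0.03643742]), 'joint_torque': array([ 5.87774062e-03, -5.58206034e+01,  5.04720604e+01,  1.28607775e-02,
       -3.04522619e-04, -2.89969273e-05]), 'tool_pos': array([0.16388293, 0.57696273, 0.30317356]), 'tcp_rot': array([-1.79930330e+02, -1.31029561e-02,  1.64137326e+02]), 'ft_force': array([ 0.37724052,  0.35673561, -0.20670444]), 'torque': array([-0.00936983,  0.04181203,  0.01936746]), 'gripper_force': 0.0, 'gripper_width': 0.08561560777398707}
```

View pics/a.png

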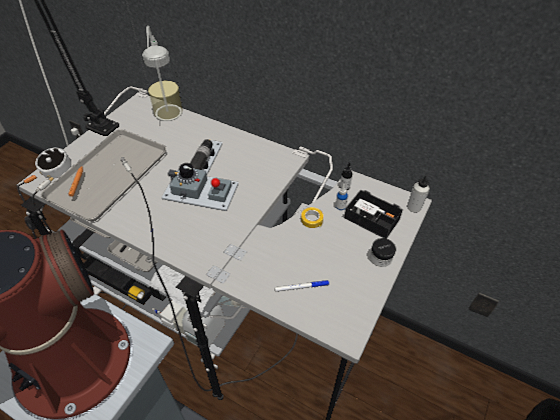

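View pics/b.png

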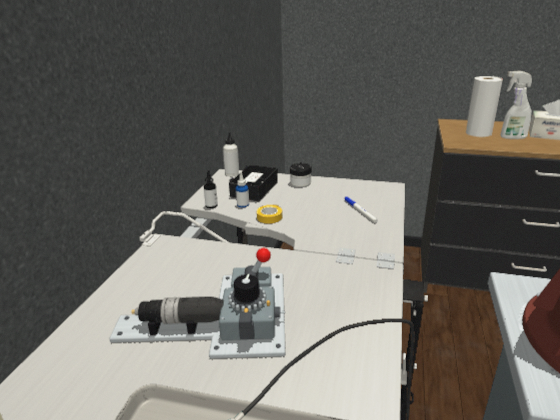

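The scene view shows the knob at about (187,171) and the red ball at (216,183). In the side view they are at about (246,289) and (263,255). I'll triangulate from these.

```bash
cat > h.py <<'E'
from plant import robot
import cv2,numpy as np
def cam(n):
    c=robot.get_calibration(n);f=210/np.tan(np.radians(c['vertical_fov']/2))
    K=np.array([[f,0,c['cx']],[0,f,c['cy']],[0,0,1]]);return K,c['rvec'],c['tvec']
def ray(C,px,z):
    K,r,t=C;R=cv2.Rodrigues(r)[0];d=R.T@np.linalg.inv(K)@[px[0],px[1],1];o=-R.T@t
    return o+d*(z-o[2])/d[2]
def proj(C,p):return cv2.projectPoints(np.array(p,float).reshape(-1,1,3),C[1],C[2],C[0],None)[0].reshape(-1,2)
E
python3 - <<'E'
from h import *
S,D=cam("scene"),cam("side")
print(ray(S,(187,171),.078),ray(D,(246,289),.078))
print(ray(S,(216,183),.076),ray(D,(263,255),.076))
# stand base corners on table
for p in [(163,200),(233,208),(220,143)]:print(ray(S,p,.01))
W=cam("wrist");R=cv2.Rodrigues(W[1])[0];print(-R.T@W[2],R)
E
```

```text
[0.55208602 0.08511779 0.078     ] [0.55249941 0.08907245 0.078     ]
[ 0.55437169 -0.01281267  0.076     ] [ 0.55522325 -0.0107476   0.076     ]
[0.47286272 0.12480477 0.01      ]
[ 0.54598205 -0.06862426  0.01      ]
[0.76222558 0.12223202 0.01      ]
[0.09122934 0.59671993 0.37411675] [[ 2.73336609e-01  9.61918025e-01 -9.00598203e-04]
 [ 9.19687838e-01 -2.61061971e-01  2.93293244e-01]
 [ 2.81888946e-01 -8.09960500e-02 -9.56022103e-01]]
```

Run:
```python
from h import *
robot.move_pose([.545,.085,.27],[180,0,196])
robot.pause(.3)
C=cam("wrist");im=robot.grab_frame("wrist");cv2.imwrite("pics/w1.png",im)
import pickle;pickle.dump(C,open("w1.pkl","wb"))
o=robot.observe();print(o['time'],o['q'],o['tool_pos'],o['ft_force'],o['torque'],robot.tip_reach)
print(proj(C,[[.552,.087,.092],[.555,-.012,.076]]))
```

```text
2.675 [-4.69856407e+00 -2.75077871e+00 -6.81309490e+00  8.59395060e+01
  7.82597452e-04 -2.07213683e+01] [0.54495788 0.08525022 0.26999931] [ 0.00809201  0.57417429 -0.46570311] [0.02924897 0.01620501 0.00712142] 0.0726
[[282.3619346  218.99149561]
 [174.43082561 187.24148588]]
```

View pics/w1.png

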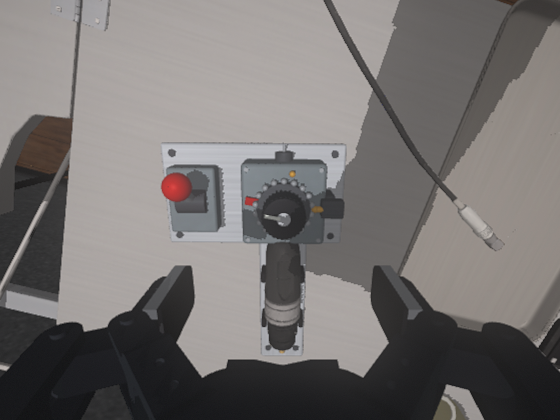

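The wrist view shows the knob-top centre at about (284,218), the ball at (177,187), the lug at (250,201), the pin at (293,174) and the pawl at (318,209). The hand-piece lies below the knob in the picture.

Run:
```python
from h import *
import pickle;C=pickle.load(open("w1.pkl","rb"))
def r(p,z):return ray(C,p,z)
k=r((284,218),.092);b=r((177,187),.076);l=r((250,201),.0535);p=r((293,174),.059);w=r((318,209),.060)
for n,v in dict(k=k,b=b,l=l,p=p,w=w).items():
    d=(v-k)[:2];print(n,v,np.hypot(*d),np.degrees(np.arctan2(d[1],d[0])))
for c in [(164,144),(346,145),(340,242),(171,240)]:print(r(c,.01))
im=cv2.imread("pics/w1.png")[140:260,150:360];cv2.imwrite("pics/w1c.png",cv2.resize(im,None,fx=3.8,fy=3.8,interpolation=3))
```

```text
k [0.55074477 0.0881085  0.092     ] 0.0 0.0
b [ 0.5541528  -0.00984322  0.076     ] 0.09801099728530101 -88.00731118634044
l [0.55522455 0.05503834 0.0535    ] 0.033372209992153165 -82.28550422587777
p [0.51723146 0.08739872 0.059     ] 0.03352082270109336 -178.78671125373526
w [0.54300347 0.12021466 0.06      ] 0.03302625061477877 103.55616494739671
[ 0.53209859 -0.04982793  0.01      ]
[0.47954881 0.13694599 0.01      ]
[0.58693475 0.16763124 0.01      ]
[ 0.63917765 -0.02362016  0.01      ]
```

View pics/w1c.png

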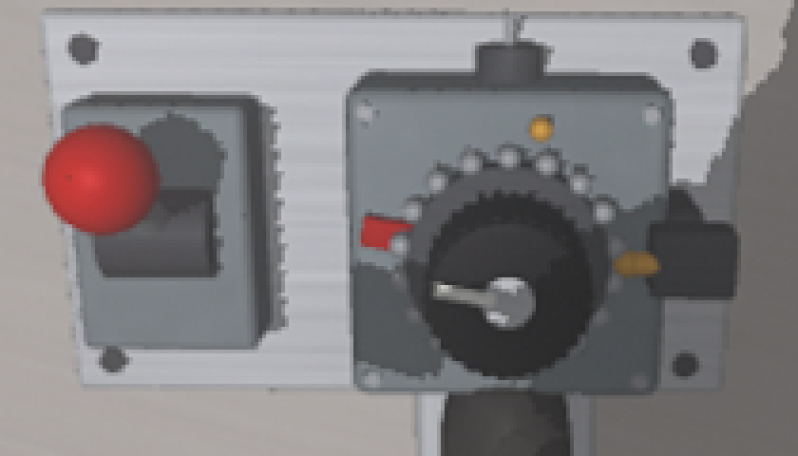

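Run:
```python
from h import *
P=[.5513,.0885]
robot.line_to([*P,.19],vel=.15)
robot.set_gripper(.062)
g=robot.line_to([*P,.141],vel=.06,guard=8)
o=robot.observe();print(g,o['time'],o['tool_pos'],o['ft_force'],o['torque'])
robot.set_gripper(.03);robot.pause(.2)
o=robot.observe();print(o['time'],o['tool_pos'],o['ft_force'],o['torque'],o['gripper_width'],o['gripper_force'])
q=o['q'].copy()
for i in range(4):
    q[5]+=1.5;robot.goto_joints(q);o=robot.observe();print(o['time'],o['q'][5],o['ft_force'],o['torque'])
```

```text
False 4.6917 [0.551544   0.08850491 0.14143652] [0.14370118 0.39828493 1.22569149] [ 0.04373045  0.02100507 -0.05061635]
5.2417 [0.5516769  0.08828018 0.14185554] [-1.28433812 -1.95041712  5.96366541] [-0.37155004  0.36293697  0.03157308] 0.03637501382575537 59.77154552936554
5.4917 -18.837248141245826 [-1.1278015  -0.37300319  1.39486576] [-0.15572986  0.26784236  0.01265572]
5.7417 -17.35376714211106 [-1.55869745 -1.06812051  2.60312296] [-0.12866681  0.34180239  0.11974899]
5.9917 -15.858259586176967 [-2.12431113 -0.46821968  2.14176009] [-0.13442594  0.34525117 -0.01359939]
6.2417 -14.360525608852 [-1.81359396 -0.75924597  2.6673734 ] [-0.06226892  0.36917734  0.06270509]
```

```bash
cat >> h.py <<'E'
def step(q,d,n=5):
    q[5]+=d;robot.goto_joints(q);T=[]
    for _ in range(n):robot.pause(.02);o=robot.observe();T.append(o['torque'][2])
    t=np.mean(T);print("%.2f q6=%.2f cmd=%.2f tz=%.3f f=%s"%(o['time'],o['q'][5],q[5],t,o['ft_force'].round(1)));return t
E
python3 - <<'E'
from h import *
q=robot.observe()['q'].copy()
while q[5]<45:
    t=step(q,2.0)
    if abs(t)>.22:break
E
```

```text
6.58 q6=-12.43 cmd=-12.36 tz=0.012 f=[-2.2 -0.8  2.9]
6.91 q6=-10.42 cmd=-10.36 tz=-0.002 f=[-1.6  0.7  2.7]
7.24 q6=-8.43 cmd=-8.36 tz=-0.009 f=[-1.1 -0.   3.1]
7.58 q6=-6.42 cmd=-6.36 tz=-0.084 f=[-1.6  1.3  3.3]
7.91 q6=-4.43 cmd=-4.36 tz=-0.080 f=[-2.1  2.4  3.1]
8.24 q6=-2.42 cmd=-2.36 tz=-0.142 f=[-1.2  2.2  3.5]
8.57 q6=-0.43 cmd=-0.36 tz=-0.019 f=[-1.3  3.2  2.9]
8.91 q6=1.57 cmd=1.64 tz=0.115 f=[-1.3  3.4  3.5]
9.24 q6=3.58 cmd=3.64 tz=0.102 f=[-1.9  4.   5. ]
9.57 q6=5.57 cmd=5.64 tz=0.035 f=[-0.4  4.5  3.7]
9.91 q6=7.57 cmd=7.64 tz=0.020 f=[-1.5  4.6  4. ]
10.24 q6=9.57 cmd=9.64 tz=0.021 f=[-0.8  5.2  3.7]
10.57 q6=11.57 cmd=11.64 tz=-0.022 f=[-1.8  4.9  4. ]
10.91 q6=13.57 cmd=13.64 tz=-0.067 f=[-2.   5.7  3.9]
11.24 q6=15.57 cmd=15.64 tz=-0.040 f=[-1.4  5.8  3.6]
11.57 q6=17.58 cmd=17.64 tz=-0.169 f=[-1.1  5.8  3.9]
11.91 q6=19.57 cmd=19.64 tz=-0.024 f=[-1.1  5.6  4.3]
12.24 q6=21.56 cmd=21.64 tz=0.124 f=[-1.7  5.9  3.2]
12.57 q6=23.56 cmd=23.64 tz=0.097 f=[-1.1  6.1  4.5]
12.91 q6=25.57 cmd=25.64 tz=0.056 f=[-1.4  5.   3.3]
13.24 q6=27.57 cmd=27.64 tz=0.032 f=[-1.4  6.3  3.3]
13.57 q6=29.57 cmd=29.64 tz=0.042 f=[-0.9  6.1  4.3]
13.91 q6=31.57 cmd=31.64 tz=-0.005 f=[-1.   5.2  3.4]
14.24 q6=33.57 cmd=33.64 tz=-0.085 f=[-1.3  6.5  2.9]
14.57 q6=35.57 cmd=35.64 tz=-0.084 f=[-0.4  5.4  4. ]
14.91 q6=37.57 cmd=37.64 tz=-0.103 f=[-1.2  6.1  3.2]
15.24 q6=39.57 cmd=39.64 tz=-0.031 f=[-1.   6.7  3.5]
15.57 q6=41.56 cmd=41.64 tz=0.090 f=[-0.5  6.1  3.7]
15.91 q6=43.56 cmd=43.64 tz=0.075 f=[-0.8  6.1  2.8]
16.24 q6=45.57 cmd=45.64 tz=0.040 f=[-0.4  6.6  3. ]
```

Run:
```python
from h import *
q=robot.observe()['q'].copy();q[5]=45.64
while q[5]<57:step(q,2.0)
while q[5]<68:
    if step(q,.7,8)>.33:break
```

```text
16.57 q6=47.55 cmd=47.64 tz=-0.006 f=[-1.7  4.1  3.2]
16.91 q6=49.55 cmd=49.64 tz=-0.001 f=[-1.6  4.7  4. ]
17.24 q6=51.56 cmd=51.64 tz=-0.034 f=[-1.8  4.9  3.6]
17.57 q6=53.56 cmd=53.64 tz=-0.060 f=[-1.   4.8  3.2]
17.91 q6=55.56 cmd=55.64 tz=-0.069 f=[-0.7  4.4  2.7]
18.24 q6=57.57 cmd=57.64 tz=-0.171 f=[-1.2  4.7  3.5]
18.62 q6=58.26 cmd=58.34 tz=-0.146 f=[-0.4  5.1  3. ]
19.01 q6=58.96 cmd=59.04 tz=-0.120 f=[0.3 4.7 3.1]
19.39 q6=59.65 cmd=59.74 tz=-0.021 f=[-0.7  4.9  3. ]
19.77 q6=60.35 cmd=60.44 tz=0.062 f=[-0.6  5.2  3.5]
20.16 q6=61.05 cmd=61.14 tz=0.074 f=[-0.8  5.5  3.9]
20.54 q6=61.75 cmd=61.84 tz=0.105 f=[-0.8  5.2  3.6]
20.93 q6=62.44 cmd=62.54 tz=0.146 f=[-0.2  4.2  3. ]
21.31 q6=63.14 cmd=63.24 tz=0.180 f=[-0.6  5.5  3.4]
21.69 q6=63.83 cmd=63.94 tz=0.236 f=[-0.8  4.8  2.6]
22.07 q6=64.53 cmd=64.64 tz=0.254 f=[-1.5  6.   2.9]
22.46 q6=65.23 cmd=65.34 tz=0.291 f=[-0.3  5.2  3.2]
22.84 q6=65.95 cmd=66.04 tz=0.376 f=[-0.1  4.8  2.6]
```

Run:
```python
from h import *
robot.pause(.5)
q=robot.observe()['q'].copy();q[5]=66.04
while q[5]>-12:step(q,-4.0,3)
while q[5]>-19.6:step(q,-1.2,5)
```

```text
23.64 q6=62.13 cmd=62.04 tz=0.157 f=[-1.4  5.1  4.1]
23.94 q6=58.15 cmd=58.04 tz=-0.080 f=[-2.1  4.8  2.9]
24.24 q6=54.15 cmd=54.04 tz=-0.033 f=[-1.4  5.1  4.2]
24.54 q6=50.20 cmd=50.04 tz=0.018 f=[-2.2  4.7  4.3]
24.84 q6=46.23 cmd=46.04 tz=0.070 f=[-1.9  5.3  5. ]
25.14 q6=42.17 cmd=42.04 tz=0.085 f=[-3.2  3.7  4.9]
25.44 q6=38.18 cmd=38.04 tz=-0.121 f=[-3.   4.2  5.3]
25.74 q6=34.18 cmd=34.04 tz=-0.021 f=[-4.1  3.5  5.9]
26.04 q6=30.17 cmd=30.04 tz=-0.019 f=[-3.1  3.8  5.8]
26.34 q6=26.16 cmd=26.04 tz=0.070 f=[-4.   2.4  5.3]
26.64 q6=22.16 cmd=22.04 tz=0.097 f=[-3.8  2.2  6.7]
26.94 q6=18.18 cmd=18.04 tz=-0.076 f=[-3.1  3.1  5.9]
27.24 q6=14.18 cmd=14.04 tz=-0.070 f=[-3.8  2.2  6.1]
27.54 q6=10.17 cmd=10.04 tz=0.019 f=[-4.3  2.5  5.6]
27.84 q6=6.17 cmd=6.04 tz=0.060 f=[-3.2  2.5  6. ]
28.14 q6=2.17 cmd=2.04 tz=0.115 f=[-4.  3.  6.]
28.44 q6=-1.82 cmd=-1.96 tz=-0.118 f=[-4.6  1.7  6.1]
28.74 q6=-5.82 cmd=-5.96 tz=-0.075 f=[-4.2  1.3  5.1]
29.04 q6=-9.83 cmd=-9.96 tz=0.010 f=[-4.   1.5  6.1]
29.34 q6=-13.83 cmd=-13.96 tz=0.040 f=[-3.4  0.5  6.4]
29.68 q6=-15.03 cmd=-15.16 tz=0.090 f=[-4.4  2.   5. ]
30.01 q6=-16.23 cmd=-16.36 tz=0.132 f=[-3.3  1.3  5.3]
30.34 q6=-17.43 cmd=-17.56 tz=0.072 f=[-5.3  1.6  5.8]
30.68 q6=-18.64 cmd=-18.76 tz=0.187 f=[-4.6  0.9  5.9]
31.01 q6=-19.83 cmd=-19.96 tz=0.135 f=[-4.4  1.1  6.4]
```

Run:
```python
from h import *
q=robot.observe()['q'].copy();q[5]=-19.96
step(q,-.6)
robot.set_gripper(.062);robot.pause(.1)
o=robot.observe();p=o['tool_pos'];print(o['ft_force'],o['gripper_width'])
robot.line_to([p[0],p[1],.19],vel=.1)
robot.line_to([.545,.085,.27],vel=.2,rotation=[180,0,196]);robot.pause(.2)
im=robot.grab_frame("wrist")[140:260,150:360];cv2.imwrite("pics/w2c.png",cv2.resize(im,None,fx=3.8,fy=3.8,interpolation=3))
print(robot.observe()['time'])
```

```text
31.34 q6=-20.46 cmd=-20.56 tz=-0.015 f=[-3.1  4.3  5.2]
[ 0.12470815 -0.77868905 -0.64691181] 0.06177203226165649
33.2417
```

View pics/w2c.png

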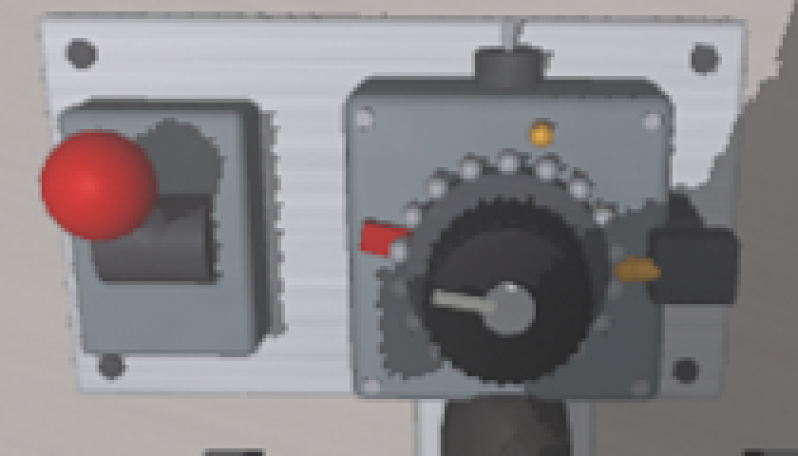

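The lug is back at crop position (378,238), which is the notch it started in. That notch is four clicks from zero, matching the four crossings I felt. Next is the lever.

Run:
```python
from h import *
a=np.radians(16);u=np.array([np.cos(a),np.sin(a)]);H=np.array([.5775,-.0028])
P=lambda s,z:[*(H+s*u),z]
zt=.066+robot.tip_reach
robot.set_gripper(0)
robot.line_to(P(-.060,.22),vel=.2)
print(robot.line_to(P(-.060,zt),vel=.1,guard=8))
print(robot.line_to(P(-.012,zt),vel=.06,guard=20),robot.observe()['ft_force'])
print(robot.line_to(P(.012,zt),vel=.03,guard=12))
robot.pause(.1);o=robot.observe();print(o['tool_pos'],(o['tool_pos'][:2]-H)@u,o['ft_force'])
robot.line_to(P(-.03,zt),vel=.1)
robot.line_to(P(-.03,.25),vel=.2)
robot.line_to([.545,.085,.27],vel=.2);robot.pause(.2)
C=cam("wrist");im=robot.grab_frame("wrist")
print(robot.observe()['time'],proj(C,P(.024,.076)))
im=im[140:260,150:360];cv2.imwrite("pics/w3c.png",cv2.resize(im,None,fx=3.8,fy=3.8,interpolation=3))
```

```text
False
False [-0.1483464   0.01941175 -0.61060711]
True
[ 0.57800752 -0.00235563  0.13745595] 0.0006103462967761845 [-1.12750409 -1.59891836  1.02649001]
39.1917 [[183.75484116 239.5541698 ]]
```

View pics/w3c.png

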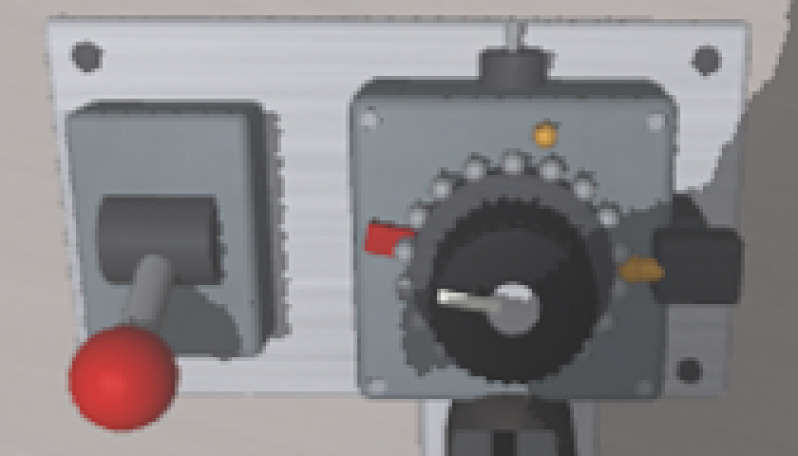

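The ball is at px (182.4,239.5), against (183.8,239.6) predicted for fully over. The guard also stopped the push within about 1 mm of the lever's end position, and the dial has not moved.

```bash
python3 -c "
from plant import robot
print(robot.job_done())"
```

```text
the job is handed in; nothing more can be done
None
```

The job is handed in: I turned the dial clockwise to a gentle rest on the stop pin (about 8 N, estimated from wrist torque), back four clicks and let go, then flipped the lock lever fully over, with nothing else on the table touched.

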